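Lay the reagent carton down into its rest

ROBOT

A 6-joint arm with a two-finger parallel gripper is mounted at the origin on a cart in front of the work surface, level with it; the furniture and walls round the work are solid. World frame = base frame: x ahead of the robot, y to its left, z up, the work surface at z = 0. Lengths are in m, angles in rad, forces in N, time in s.
With the tool pointing down it reaches from about 0.25 to 0.725 m from the base axis. Payload 4 kg.
Tool frame: the origin (TCP) lies where the fingers leave the gripper's body, on its centre line; the fingertips stand 73 mm ahead of it and the grasp point (between the pads) lies 54 mm ahead of it (bot.tips_ahead is the z of the fingertips in the tool frame, in m); z points along the fingers, y is the direction in which the jaws open and shut (so a half turn about z gives the same grasp; the last joint's range is limited). The gripper opens to 85 mm and grips with 20 to 120 N. Pads are 22 mm wide; open, the fingers measure 114 mm over their backs; the gripper's body (76 mm by 85 mm) begins 54 mm behind the grasp point. The pads swing forward as they close: fully open they stand 13 mm farther back than shut.
Start: joints at [-1.204, 0.241, 0.005, 1.335, 0, 1.571], TCP at [0.179, -0.467, 0.304] pointing down, gripper open.
Joint ranges: [-2.72, 2.72], [-1.05, 1.87], [-1.09, 1.28], [-1.99, 2.15], [-1.42, 1.44], [-3.14, 3.14]. Speed limits (rad/s): [2.79, 2.79, 3.14, 3.14, 3.14, 3.14].

INTERFACE

Orientations are given as a unit quaternion [x, y, z, w].
In Python, from workcell import readout, camera, get_calibration, order, bot gives the robot as it stands.
- The arm moves only by the tool send_rows, never from a script. Its argument "moves" is a list of rows, each a list of 3 entries, a list of its own where there are three numbers: the shift along the tool's x, y, z in mm, then the turn, a rotation vector about the tool's x, y, z in rad, then the finger opening in mm, from 0 to 85.4. In form: [[[dx, dy, dz], [ax, ay, az], grip], ...]. A call has 1 to 12 rows; each row is the pose to reach, as a shift and turn from the pose measured when the call began, along the tool's axes at that moment; what a row does not reach only later rows make up. A row lasts 1/12 s, in which the tool goes at most 41.7 mm and 7.16 degrees, less where a joint would pass 70% of its speed; a pose out of reach is approached as far as the arm can. A call with a gripper value outside its range is refused whole. The fingers move at their own pace and stop on an object; the grip force is fixed at half the most. Time passes only in rows, so rows that repeat a pose let the fingers close. It gives the time, the measured TCP pose, the force and the opening at its end, in the units of the state.
- readout.get_obs(): the state, without advancing time (a new reading comes with each control period).
- camera(name): name is "scene" or "top" or "wrist"; returns the picture (384x512x3 uint8, red, green, blue); there is no depth.
- get_calibration(name): a dict with "fx", "fy", "cx", "cy" (pixels), "R" (3x3) and "t" (3): a world point X has camera coordinates R X + t. Camera axes: x right, y down, z forward; pixel columns grow to the right and rows downward; lengths in m; the calibration is good to about 2 mm. A picture is of the moment at which its call begins: read the wrist's pose just before it. get_calibration takes no time and is no camera call; for the wrist camera it gives the pose at the moment of the call.
- order.job_done(): hands the job in, once; it reports no verdict.
The state is a dict: "clock": time; "joint_pos": joint angles; "joint_vel": joint speeds; "tau": joint torques, N m; "eef_pos": TCP position; "tool_rot": TCP orientation; "ft_force": force on the tool from outside, world axes, zero at the start; "ft_torque": the same for the moment, N m; "grip_width": finger opening in m.
Only numpy, scipy, OpenCV 4.12 (cv2) and the standard library are available. Lean on these libraries where they do the work, as an engineer would, in place of code of your own. Each camera call takes 0.05 s, during which the arm holds its last target. There are 200 camera calls.

TASK

The tall reagent carton stands upright on the desk in front of the mouth of the empty steel carton rest. Without picking it up, push it over with the fingertips so that it lies flat on the desk with its top end towards the rest, then push it along, top first, between the guides until its top is fully home against the end stop. Leave the two cups and the low white box where they are.

Things in the scene. Friction and masses are not known exactly. Their poses are not given: they have to be found in the camera images.
- carton: tall white carton, green lower edge, closed box 55 x 55 x 95 mm, 0.12 kg, upright at the start. Origin: centre of its bottom face; z runs along its 95 mm length to the top; x, y normal to the side faces. Its +x side looks to the rest at the start (within 0.2 rad). Pushed near its top edge (under 1 N) it tips and falls once leaned about 30 degrees; pushed below half height it may slide
- carton_mid (a point): centre of the carton, 47.5 mm from its bottom along its z axis; 47.5 mm above the desk when it stands, 27.5 mm when it lies
- carton_top (a point): centre of the carton's top face, 95 mm from its bottom
- rest: fixed low U of sheet steel without a floor (the carton slides on the desk). Origin: on the desk, mid foot of the end stop's inner face; x points from mouth to stop, z up. Straight guides 30 mm high, 3 mm thick, x = 0 to -60 mm, inner faces at y = +-31 mm; foot flanges to y = +-51 mm. Stop 40 mm high. The carton first stands 220 to 245 mm before the stop, within 12 mm of the middle line
- cup_red: loose sample cup with a red lid, diameter 49 mm, 60 mm high, beside the end of the rest; origin at the centre of its underside; to be left alone
- cup_yellow: loose sample cup with a yellow lid, diameter 49 mm, 60 mm high, behind the end stop; origin at the centre of its underside; to be left alone
- cassette: low white box, 90 x 48 x 26 mm, lying beside the rest on the side nearer the robot; origin at the centre of its underside, x along its 90 mm; to be left alone
- rest_mouth (a point): on the desk, middle of the rest's mouth, at x = -84 mm in the rest's frame; from the straight guides' ends (x = -60 mm) the guides flare out to y = +-50 mm here. A carton fully home lies with its bottom face at x = -95 mm, so that its lower end sticks 11 mm out of the mouth. Axes as the rest's
Mind the look-alikes: they are no part of the job. Leave any purple or red look-alike of the carton alone.

How it is judged:
By the outcome, as a careful person would: the job done as asked, in the order asked, and still so for the second after the job is handed in, with the robot touching nothing.
It also fails if it takes over 48 s, if anything falls off the work surface, if the arm or the gripper's body presses on something with over 40 N, if the wrist force passes 120 N, or if a joint passes its speed limit or range.

## Working session

There is one attempt and no reset: what is moved stays moved. The work goes in short steps, Python scripts to look and compute and a tool call to move; the robot and the scene stay as the last step left them, time stands still between calls to the robot, and variables do not carry over. Pictures are saved under pics/ and viewed, about 8 in all and at most 12, crops included, and the job is handed in when it is done.

Besides the shell and the picture viewer there is one more tool, called after "Emit:" in YAML: its name, and indented under it one key for each argument. send_rows: Moves the arm, as the interface text tells. Its arguments: {"type":"object","properties":{"moves":{"type":"array","items":{"type":"array"}}},"required":["moves"]}

```bash
mkdir -p pics
python3 - <<'E'
from workcell import readout,camera,get_calibration,bot
import cv2,numpy as np
o=readout.get_obs();print(o['clock'],o['eef_pos'],o['tool_rot'],bot.tips_ahead)
for n in('scene','top'):
    im=camera(n);c=get_calibration(n);print(n,{k:np.round(v,3).tolist() for k,v in c.items()})
    cv2.imwrite(f'pics/{n}0.png',im[:,:,::-1])
a=cv2.imread('pics/top0.png');cv2.imwrite('pics/top0b.png',cv2.resize(a,(800,600),interpolation=cv2.INTER_CUBIC))
E
```

```text
0.0 [ 0.17915975 -0.46629807  0.30303671] [ 9.83229891e-01  1.82367651e-01 -1.68513216e-04 -9.96564255e-04] 0.0726
scene {'fx': 430.304, 'fy': 430.304, 'cx': 246.74, 'cy': 187.615, 'R': [[-0.977, -0.213, -0.013], [-0.109, 0.55, -0.828], [0.184, -0.808, -0.56]], 't': [0.535, 0.151, 1.104]}
top {'fx': 398.261, 'fy': 398.261, 'cx': 257.411, 'cy': 189.229, 'R': [[0.016, -1.0, -0.012], [-0.996, -0.015, -0.083], [0.083, 0.014, -0.996]], 't': [-0.016, 0.567, 1.263]}
```

View pics/top0b.png

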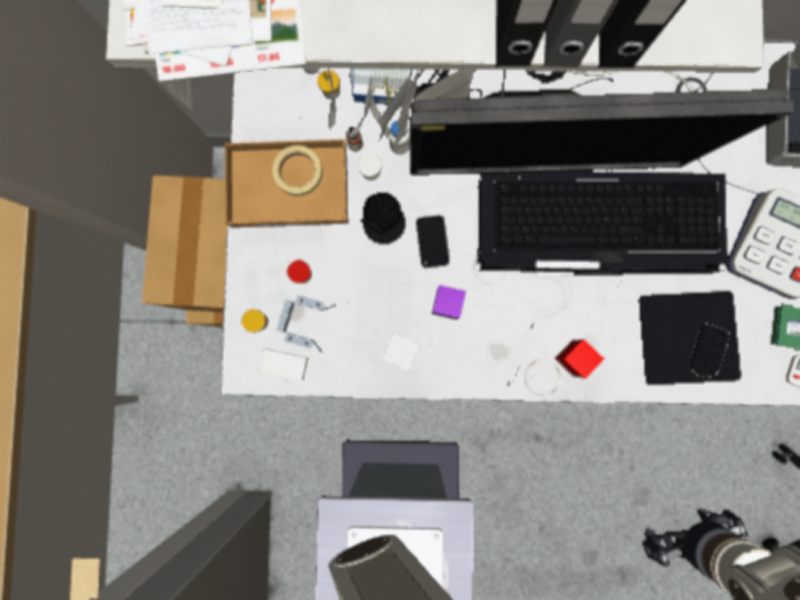

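View pics/scene0.png

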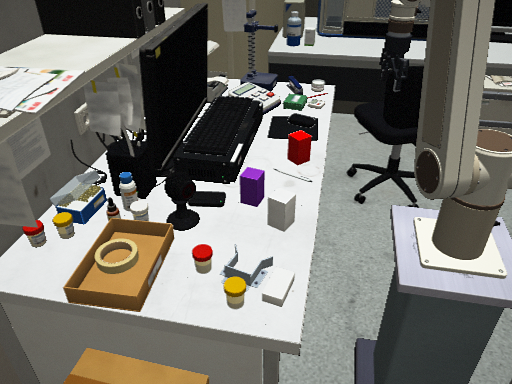

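The top view (800x600 scale) shows these candidates: a white carton at (402,351), a purple look-alike at (449,302), a red one at (580,358), and the flat white cassette at (284,364). The one I want is white and stands before the rest's mouth (rest at about (302,322)). The cups are at (299,271) red and (254,320) yellow. Next is a close crop from both cameras.

Run:
```python
import cv2,numpy as np
a=cv2.imread('pics/top0.png')[165:255,145:305];b=cv2.imread('pics/scene0.png')[175:310,180:310]
cv2.imwrite('pics/c1.png',cv2.resize(a,None,fx=5,fy=5,interpolation=cv2.INTER_CUBIC))
cv2.imwrite('pics/c2.png',cv2.resize(b,None,fx=4.4,fy=4.4,interpolation=cv2.INTER_CUBIC))
```

```text
(no output)
```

View pics/c1.png

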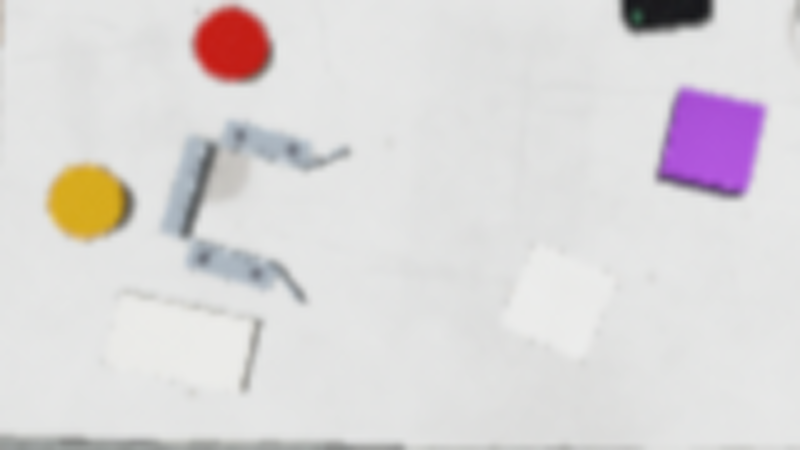

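View pics/c2.png

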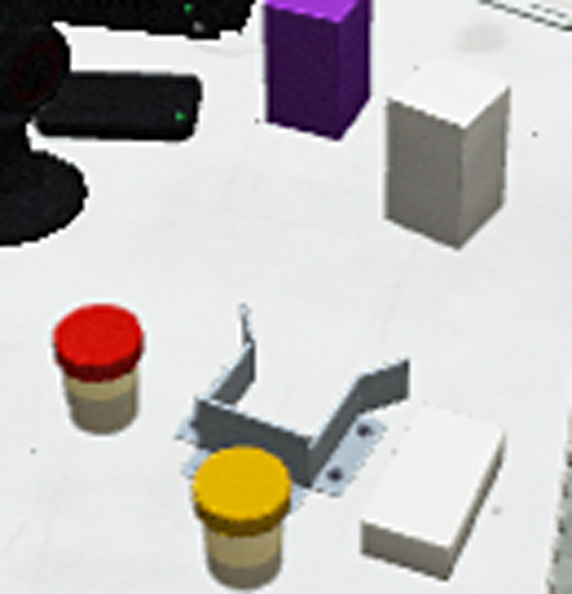

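```bash
cat > h.py <<'E'
import numpy as np,cv2
from workcell import readout,camera,get_calibration,order,bot
def ray(n,u,v,z,c=None):
    c=c or get_calibration(n);R=np.array(c['R']);t=np.array(c['t'])
    d=R.T@np.array([(u-c['cx'])/c['fx'],(v-c['cy'])/c['fy'],1]);o=-R.T@t
    return o+d*(z-o[2])/d[2]
def proj(n,P,c=None):
    c=c or get_calibration(n);q=np.array(c['R'])@np.asarray(P)+c['t']
    return np.array([c['cx']+c['fx']*q[0]/q[2],c['cy']+c['fy']*q[1]/q[2]])
E
python3 - <<'E'
from h import *
np.set_printoptions(precision=4,suppress=True)
T=lambda u,v,z:ray('top',(u+.5)/5-.5+145,(v+.5)/5-.5+165,z)
S=lambda u,v,z:ray('scene',(u+.5)/4.4-.5+180,(v+.5)/4.4-.5+175,z)
for n,F,L in [('top T',T,[(540,243),(615,277),(582,360),(502,323)]),('top S',S,[(387,97),(430,62),(510,88),(463,126)])]:
    P=np.array([F(*p,.095)[:2] for p in L]);print(n,P.mean(0));print(P, np.linalg.norm(P-np.roll(P,-1,0),axis=1))
print('bot S',[S(*p,0)[:2] for p in [(386,217),(458,248),(505,210)]])
print('stop foot T',T(216,143,0)[:2],T(189,238,0)[:2],'stop top',T(210,140,.04)[:2],T(183,237,.04)[:2])
print('near guide top T',T(195,240,.03)[:2],T(272,262,.03)[:2],T(305,302,.03)[:2])
print('far guide top T',T(227,125,.03)[:2],T(305,165,.03)[:2],T(350,151,.03)[:2])
print('stop top S',S(197,400,.04)[:2],S(312,440,.04)[:2],'near guide',S(362,378,.03)[:2],S(408,361,.03)[:2],'far',S(252,343,.03)[:2],S(243,306,.03)[:2])
print('cups',T(233,44,.06)[:2],T(87,201,.06)[:2],'cass',[T(*p,.026)[:2] for p in[(122,290),(262,320),(243,390),(103,362)]])
E
```

```text
top T [ 0.4535 -0.0072]
[[ 0.4881  0.0053]
 [ 0.4683 -0.0404]
 [ 0.418  -0.0212]
 [ 0.4395  0.0275]] [0.0499 0.0538 0.0532 0.0535]
top S [ 0.4538 -0.0028]
[[ 0.4886  0.0085]
 [ 0.4691 -0.0333]
 [ 0.4177 -0.0152]
 [ 0.4399  0.0288]] [0.0461 0.0546 0.0492 0.0527]
bot S [array([0.4885, 0.0047]), array([0.4399, 0.0257]), array([ 0.4162, -0.017 ])]
stop foot T [0.5527 0.2222] [0.49  0.238] stop top [0.5517 0.2185] [0.4897 0.2338]
near guide top T [0.4881 0.2281] [0.4748 0.1783] [0.4496 0.1564]
far guide top T [0.5623 0.2097] [0.5373 0.1588] [0.5467 0.13  ]
stop top S [0.5515 0.2246] [0.486  0.2408] near guide [0.471  0.1805] [0.4488 0.1624] far [0.536  0.1654] [0.5481 0.1366]
cups [0.6112 0.202 ] [0.5108 0.2908] cass [array([0.4554, 0.2748]), array([0.4377, 0.1843]), array([0.393 , 0.1952]), array([0.4093, 0.2855])]
```

The carton is at about (0.454,-0.005), yaw about 66°. The stop is at about (0.520,0.230), with the rest's axis at about 75.7°. That puts the carton 244 mm before the stop and 6 mm off the middle line, which agrees with the description. The edges also measure about 53 mm, as they should. First I'll go behind the carton.

```bash
cat >> h.py <<'E'
from scipy.spatial.transform import Rotation as Ro
def go(p,yaw):
    o=readout.get_obs();R0=Ro.from_quat(o['tool_rot']);c,s=np.cos(yaw),np.sin(yaw)
    R=Ro.from_matrix(np.array([[c,s,0],[s,-c,0],[0,0,-1]]))
    print('shift mm',np.round(R0.inv().apply(np.asarray(p)-o['eef_pos'])*1000,1),'rot',np.round((R0.inv()*R).as_rotvec(),3),'now',np.round(o['eef_pos'],4),o['clock'],np.round(o['ft_force'],2))
STOP=np.array([.520,.230]);RY=np.radians(75.7)
def rest(x,y): return STOP+x*np.array([np.cos(RY),np.sin(RY)])+y*np.array([-np.sin(RY),np.cos(RY)])
E
python3 - <<'E'
from h import *
go([.422,-.076,.26],np.radians(66))
go([.422,-.076,.158],np.radians(66))
E
```

```text
shift mm [ 366.7 -277.2   43.6] rot [-0.002 -0.001 -0.785] now [ 0.1792 -0.4663  0.3031] 0.1 [ 0.34 -0.68 -0.69]
shift mm [ 366.7 -277.   145.6] rot [-0.002 -0.001 -0.785] now [ 0.1792 -0.4663  0.3031] 0.1 [ 0.34 -0.68 -0.69]
```

Emit:
send_rows:
  moves:
    - [[180,-135,20],[0,0,-0.4],20]
    - [[367,-277,44],[0,0,-0.785],20]
    - [[367,-277,44],[0,0,-0.785],20]
    - [[367,-277,44],[0,0,-0.785],20]
    - [[367,-277,44],[0,0,-0.785],20]
    - [[367,-277,44],[0,0,-0.785],20]
    - [[367,-277,44],[0,0,-0.785],20]
    - [[367,-277,44],[0,0,-0.785],20]
    - [[367,-277,44],[0,0,-0.785],20]
    - [[367,-277,44],[0,0,-0.785],20]
    - [[367,-277,44],[0,0,-0.785],20]
    - [[367,-277,44],[0,0,-0.785],20]

```text
clock: 1.1
eef_pos: [0.4247, -0.071, 0.2588]
tool_rot: [0.836, 0.548, 0.001, -0.002]
ft_force: [-0.2, -1.1, -0.3]
grip_width: 0.0203
```

Emit:
send_rows:
  moves:
    - [[0,0,10],[0,0,0],20]
    - [[0,0,10],[0,0,0],20]

```text
clock: 1.27
eef_pos: [0.4241, -0.0696, 0.247]
tool_rot: [0.836, 0.549, -0.0, -0.003]
ft_force: [-0.7, -0.1, 0.3]
grip_width: 0.0198
```

Run:
```python
from h import *
go([.422,-.076,.158],np.radians(66));print(readout.get_obs()['grip_width'])
c=get_calibration('wrist');a=camera('wrist');cv2.imwrite('pics/w1.png',a[:,:,::-1]);np.save('w1.npy',c,allow_pickle=True)
```

```text
shift mm [-7.   1.1 89. ] rot [-0.005 -0.003  0.011] now [ 0.4241 -0.0696  0.247 ] 1.2667 [-0.65 -0.14  0.27]
0.01981340147068631
```

View pics/w1.png

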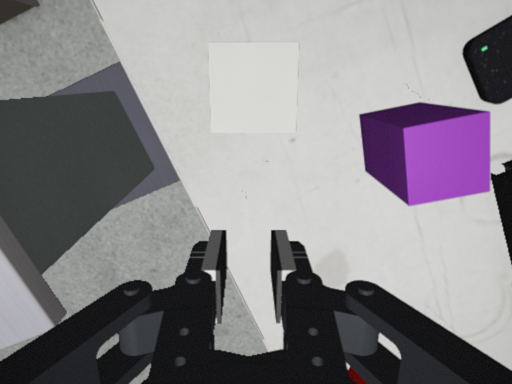

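The wrist view shows the white carton's top square with corners about (209,42), (298,42), (298,132) and (211,133). Purple is well off to the right.

Run:
```python
from h import *
c=np.load('w1.npy',allow_pickle=True).item()
P=np.array([ray('wrist',u,v,.095,c)[:2] for u,v in[(209,42),(298.5,42),(298,132.5),(211,133)]])
print(P,P.mean(0),np.linalg.norm(P-np.roll(P,-1,0),axis=1))
d=P[0]-P[3]+P[1]-P[2];y=np.arctan2(d[1],d[0]);d2=P[0]-P[1]+P[3]-P[2];y2=np.arctan2(d2[1],d2[0])-np.pi/2;print(np.degrees([y,y2]))
yaw=(y+y2)/2;x=np.array([np.cos(yaw),np.sin(yaw)]);m=P.mean(0)
print(yaw)
for dd,z in((.07,.157),(.04,.157)): go([*(m-x*dd),z],yaw)
```

```text
[[ 0.44022666  0.02936875]
 [ 0.48959055  0.00797223]
 [ 0.46981177 -0.04270873]
 [ 0.41800186 -0.02069623]] [ 0.45440771 -0.006516  ] [0.05380153 0.05440368 0.05629225 0.05477631]
[67.36748596 66.77805915]
1.1706407194920005
shift mm [ 0.5  3.7 90.7] rot [-0.005 -0.003 -0.009] now [ 0.4238 -0.0704  0.2477] 1.3167 [ 0.37  0.31 -0.11]
shift mm [30.5  3.4 90.7] rot [-0.005 -0.003 -0.009] now [ 0.4238 -0.0704  0.2477] 1.3167 [ 0.37  0.31 -0.11]
```

Emit:
send_rows:
  moves:
    - [[0,4,40],[0,0,-0.009],20]
    - [[0,4,75],[0,0,-0.009],20]
    - [[0,4,91],[0,0,-0.009],20]
    - [[0,4,91],[0,0,-0.009],20]
    - [[12,4,91],[0,0,-0.009],20]
    - [[22,4,91],[0,0,-0.009],20]
    - [[27,4,91],[0,0,-0.009],20]
    - [[27,4,91],[0,0,-0.009],20]

```text
clock: 1.98
eef_pos: [0.4392, -0.0465, 0.1581]
tool_rot: [0.833, 0.553, 0.001, -0.002]
ft_force: [0.3, 0.1, 0.5]
grip_width: 0.0197
```

Emit:
send_rows:
  moves:
    - [[5,0,0],[0,0,0],20]
    - [[10,0,0],[0,0,0],20]
    - [[15,0,0],[0,0,0],20]
    - [[20,0,0],[0,0,0],20]
    - [[25,0,0],[0,0,0],20]
    - [[30,0,0],[0,0,0],20]
    - [[35,0,0],[0,0,0],20]
    - [[40,0,0],[0,0,0],20]

```text
clock: 2.65
eef_pos: [0.455, -0.0091, 0.1582]
tool_rot: [0.833, 0.553, 0.001, -0.002]
ft_force: [0.3, 0.0, -0.4]
grip_width: 0.0199
```

Run:
```python
from h import *
b=camera('scene')[175:310,150:330];o=readout.get_obs();print(o['eef_pos'],o['clock'])
cv2.imwrite('pics/s2.png',cv2.resize(b[:,:,::-1],None,fx=4,fy=4,interpolation=cv2.INTER_CUBIC))
```

```text
[ 0.45534411 -0.00847509  0.15820953] 2.7
```

View pics/s2.png

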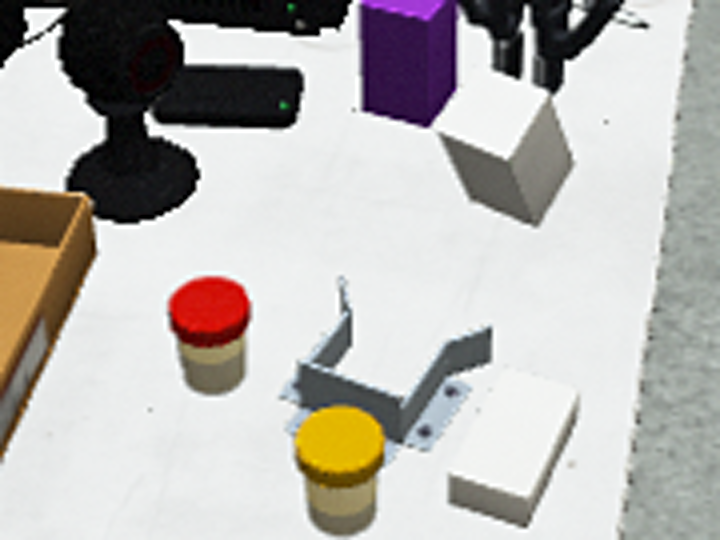

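It's tipping cleanly towards the rest without sliding (bottom edge still around (535,225)). I'll keep pushing.

Emit:
send_rows:
  moves:
    - [[4,0,0],[0,0,0],20]
    - [[8,0,0],[0,0,0],20]
    - [[12,0,0],[0,0,0],20]
    - [[16,0,0],[0,0,0],20]
    - [[20,0,0],[0,0,0],20]
    - [[24,0,0],[0,0,0],20]
    - [[27,0,0],[0,0,0],20]
    - [[27,0,0],[0,0,0],20]
    - [[15,0,0],[0,0,0],20]
    - [[-15,0,-20],[0,0,0],20]
    - [[-50,0,-50],[0,0,0],20]
    - [[-50,0,-60],[0,0,0],20]

```text
clock: 3.7
eef_pos: [0.4342, -0.0585, 0.2198]
tool_rot: [0.834, 0.552, 0.001, -0.001]
ft_force: [0.6, 0.5, -0.7]
grip_width: 0.0203
```

Emit:
send_rows:
  moves:
    - [[-30,0,0],[0,0,0],20]
    - [[-30,0,0],[0,0,0],20]
    - [[-30,0,0],[0,0,0],20]

```text
clock: 3.95
eef_pos: [0.4214, -0.0878, 0.22]
tool_rot: [0.835, 0.55, 0.001, -0.001]
ft_force: [-0.4, 0.2, 0.1]
grip_width: 0.0202
```

Run:
```python
from h import *
o=readout.get_obs();print(o['eef_pos'],o['clock'])
c=get_calibration('wrist');a=camera('wrist');np.save('w2.npy',c,allow_pickle=True)
cv2.imwrite('pics/w2.png',a[:,:,::-1])
t=camera('top')[165:255,145:305];cv2.imwrite('pics/t2.png',cv2.resize(t[:,:,::-1],None,fx=5,fy=5,interpolation=cv2.INTER_CUBIC))
```

```text
[ 0.42144954 -0.0877557   0.22000085] 3.95
```

View pics/w2.png

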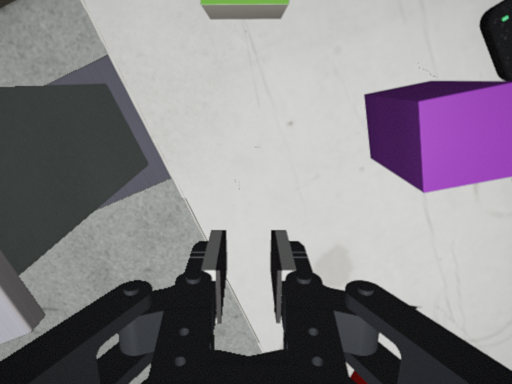

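It's lying with its green-edged bottom towards the gripper. The bottom face's upper edge runs (202,5)-(289,5) and its lower edge (209,18)-(281,18).

Run:
```python
from h import *
c=np.load('w2.npy',allow_pickle=True).item()
xh=np.array([np.cos(RY),np.sin(RY)]);yh=np.array([-xh[1],xh[0]])
A=[ray('wrist',u,v,z,c)[:2] for u,v,z in[(202,5,.055),(289,5,.055),(209,18.5,0),(281.5,18.5,0)]]
for p in A: print(p,'rest',(p-STOP)@xh,(p-STOP)@yh)
for i in(0,2):
  d=A[i]-A[i+1];print(np.linalg.norm(d),np.degrees(np.arctan2(d[1],d[0]))-90)
m=(A[0]+A[1])/2
for k,yaw in((.04,RY),):
  go([*(m-xh*.045),.22],yaw)
  go([*(m-xh*.045),.095],yaw)
# rest geometry of the carton if yaw 67
x=np.array([np.cos(1.17),np.sin(1.17)])
for l in(0,.0475,.095): p=m+x*l-STOP;print(l,p@xh,p@yh)
```

```text
[0.4423098  0.03341899] rest -0.20967948897707808 0.026727708003829235
[0.49168716 0.01209964] rest -0.2181421184801576 -0.02638558083887003
[0.44103477 0.03488427] rest -0.20857454378493465 0.02832516046855184
[0.49233164 0.0127397 ] rest -0.21736270474052177 -0.026852005628358485
0.053783245995331984 66.647063118522
0.05587263580203941 66.65041471746696
shift mm [73.6  5.5 -0.3] rot [-0.002 -0.003 -0.154] now [ 0.422  -0.0864  0.2195] 4.05 [0.28 0.71 0.64]
shift mm [ 73.3   5.7 124.7] rot [-0.002 -0.003 -0.154] now [ 0.422  -0.0864  0.2195] 4.05 [0.28 0.71 0.64]
0 -0.21391080372861784 0.00017106358247960152
0.0475 -0.16695283122823787 -0.006984271395951274
0.095 -0.11999485872785787 -0.014139606374382144
```

View pics/t2.png

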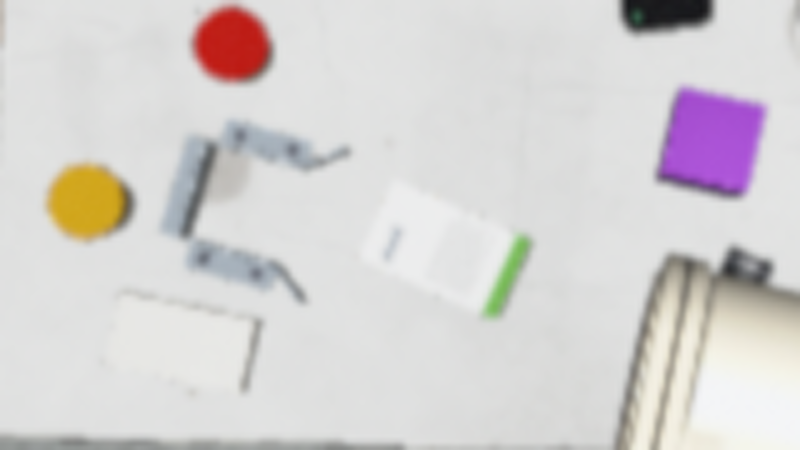

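Emit:
send_rows:
  moves:
    - [[40,5,10],[0,0,-0.08],20]
    - [[73,5,35],[0,0,-0.154],20]
    - [[73,5,70],[0,0,-0.154],20]
    - [[73,5,100],[0,0,-0.154],20]
    - [[73,5,120],[0,0,-0.154],20]
    - [[73,5,125],[0,0,-0.154],20]
    - [[73,5,125],[0,0,-0.154],20]
    - [[73,5,125],[0,0,-0.154],20]

```text
clock: 4.72
eef_pos: [0.4555, -0.0204, 0.095]
tool_rot: [0.789, 0.614, 0.001, -0.001]
ft_force: [-0.0, -0.3, -0.5]
grip_width: 0.0201
```

Run:
```python
from h import *
go([*rest(-.259,0),.095],RY);go([*rest(-.205,0),.095],RY)
```

```text
shift mm [-0.4  0.7 -0. ] rot [-0.002 -0.003  0.001] now [ 0.4555 -0.0204  0.095 ] 4.7167 [-0.04 -0.25 -0.52]
shift mm [53.6  0.7  0.1] rot [-0.002 -0.003  0.001] now [ 0.4555 -0.0204  0.095 ] 4.7167 [-0.04 -0.25 -0.52]
```

Emit:
send_rows:
  moves:
    - [[12,0,0],[0,0,0],20]
    - [[22,0,0],[0,0,0],20]
    - [[28,0,0],[0,0,0],20]
    - [[32,0,0],[0,0,0],20]
    - [[36,0,0],[0,0,0],20]
    - [[40,0,0],[0,0,0],20]
    - [[44,0,0],[0,0,0],20]
    - [[48,0,0],[0,0,0],20]
    - [[51,0,0],[0,0,0],20]
    - [[54,0,0],[0,0,0],20]
    - [[54,0,0],[0,0,0],20]

```text
clock: 5.63
eef_pos: [0.4689, 0.0324, 0.095]
tool_rot: [0.789, 0.614, 0.001, -0.002]
ft_force: [0.1, -0.4, -0.2]
grip_width: 0.02
```

Run:
```python
from h import *
go([*rest(-.205,0),.095],RY)
t=camera('top')[180:240,165:265];cv2.imwrite('pics/t3.png',cv2.resize(t[:,:,::-1],None,fx=8,fy=8,interpolation=cv2.INTER_CUBIC))
```

```text
shift mm [-0.9  0.8  0. ] rot [-0.002 -0.003  0.002] now [0.4689 0.0324 0.095 ] 5.6333 [ 0.12 -0.42 -0.23]
```

View pics/t3.png

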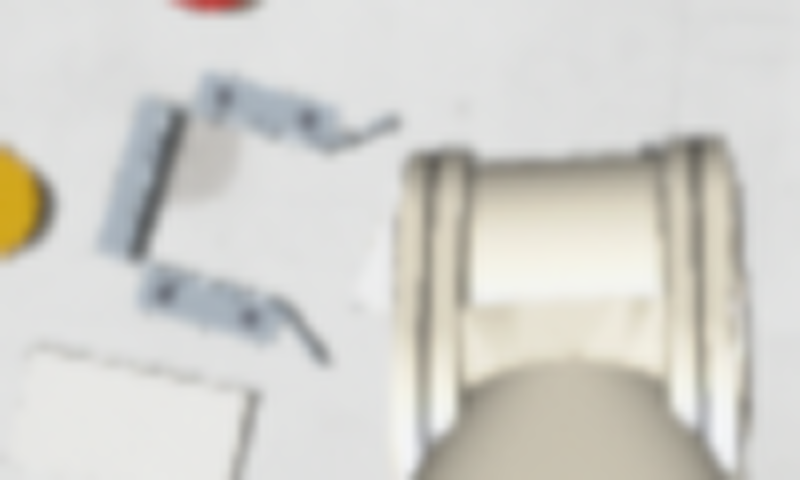

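Run:
```python
from h import *
xh=np.array([np.cos(RY),np.sin(RY)]);yh=np.array([-xh[1],xh[0]])
p=ray('top',(360.5)/8-.5+165,(304)/8-.5+180,.055)[:2]-STOP;print(p@xh,p@yh)
c=get_calibration('wrist');a=camera('wrist');np.save('w3.npy',c,allow_pickle=True)
cv2.imwrite('pics/w3.png',a[:,:,::-1])
for x,y,z in[(-.06,.031,.03),(-.06,-.031,.03),(-.084,.05,.03),(-.084,-.05,.03),(0,.031,.04),(0,-.031,.04)]: print(x,y,proj('wrist',[*rest(x,y),z],c))
```

```text
-0.09766682085281891 0.023117103964766975
-0.06 0.031 [ 153.79666395 -145.17134446]
-0.06 -0.031 [ 348.05837797 -145.33660973]
-0.084 0.05 [103.47384487 -57.96088126]
-0.084 -0.05 [398.14269515 -58.0404419 ]
0 0.031 [ 123.13552707 -478.28084271]
0 -0.031 [ 380.62796831 -479.07131513]
```

View pics/w3.png

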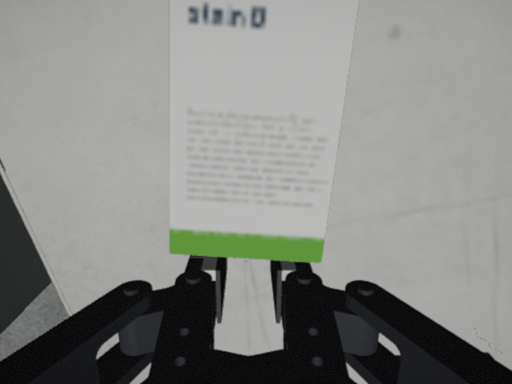

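Run:
```python
from h import *
xh=np.array([np.cos(RY),np.sin(RY)]);yh=np.array([-xh[1],xh[0]])
c=np.load('w3.npy',allow_pickle=True).item()
A=[]
for u,v in[(169,253),(323,262),(170,0),(357.5,0)]:
  p=ray('wrist',u,v,.055,c)[:2]-STOP;A.append([p@xh,p@yh]);print(u,v,A[-1])
A=np.array(A);d=A[2]-A[0];e=A[3]-A[1];f=A[0]-A[1]
print(np.degrees([np.arctan2(d[1],d[0]),np.arctan2(e[1],e[0]),np.arctan2(-f[0],f[1])]),np.linalg.norm(f))
```

```text
169 253 [np.float64(-0.188068772706732), np.float64(0.029025587078539365)]
323 262 [np.float64(-0.1915653694696187), np.float64(-0.026231237805383733)]
170 0 [np.float64(-0.10668349533113192), np.float64(0.0233552309855909)]
357.5 0 [np.float64(-0.10667784267783921), np.float64(-0.030789512732503216)]
[-3.98552792 -3.07370629 -3.6207921 ] 0.05536734493521224
```

It's now 3.6° off, centred within 2–5 mm and still turning in line, so I'll keep pushing straight along the rest's axis.

Emit:
send_rows:
  moves:
    - [[5,0,0],[0,0,0],20]
    - [[10,0,0],[0,0,0],20]
    - [[15,0,0],[0,0,0],20]
    - [[20,0,0],[0,0,0],20]
    - [[25,0,0],[0,0,0],20]
    - [[30,0,0],[0,0,0],20]
    - [[34,0,0],[0,0,0],20]
    - [[38,0,0],[0,0,0],20]
    - [[42,0,0],[0,0,0],20]
    - [[46,0,0],[0,0,0],20]
    - [[50,0,0],[0,0,0],20]
    - [[50,0,0],[0,0,0],20]

```text
clock: 6.73
eef_pos: [0.4813, 0.0813, 0.0952]
tool_rot: [0.789, 0.614, 0.001, -0.002]
ft_force: [-0.1, 0.1, 0.2]
grip_width: 0.0201
```

Run:
```python
from h import *
go([*rest(-.106,0),.095],RY)
c=get_calibration('wrist');a=camera('wrist');np.save('w4.npy',c,allow_pickle=True)
cv2.imwrite('pics/w4.png',a[:,:,::-1])
```

```text
shift mm [47.6  0.9  0.4] rot [-0.002 -0.003  0.002] now [0.4813 0.0813 0.0952] 6.7333 [-0.09  0.12  0.18]
```

View pics/w4.png

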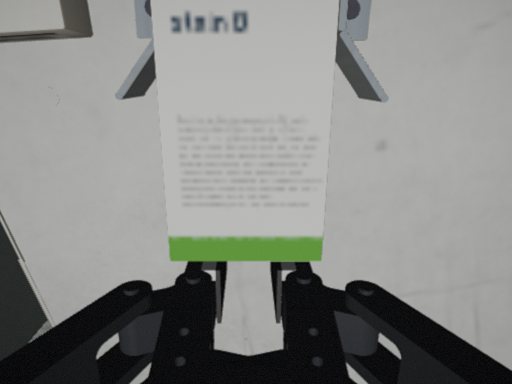

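The carton is flush and centred, with its top between the straight guides. On to the stop.

Emit:
send_rows:
  moves:
    - [[5,0,0],[0,0,0],20]
    - [[10,0,0],[0,0,0],20]
    - [[15,0,0],[0,0,0],20]
    - [[20,0,0],[0,0,0],20]
    - [[25,0,0],[0,0,0],20]
    - [[29,0,0],[0,0,0],20]
    - [[32,0,0],[0,0,0],20]
    - [[35,0,0],[0,0,0],20]
    - [[37,0,0],[0,0,0],20]
    - [[39,0,0],[0,0,0],20]
    - [[40,0,0],[0,0,0],20]

```text
clock: 7.7
eef_pos: [0.491, 0.12, 0.0953]
tool_rot: [0.789, 0.614, 0.001, -0.002]
ft_force: [0.3, -0.4, -0.2]
grip_width: 0.0202
```

Emit:
send_rows:
  moves:
    - [[1,0,0],[0,0,0],20]
    - [[2,0,0],[0,0,0],20]
    - [[3,0,0],[0,0,0],20]
    - [[3,0,0],[0,0,0],20]

```text
clock: 8.03
eef_pos: [0.4918, 0.1231, 0.0953]
tool_rot: [0.789, 0.614, 0.001, -0.002]
ft_force: [0.4, -0.4, 0.3]
grip_width: 0.0194
```

Emit:
send_rows:
  moves:
    - [[1,0,0],[0,0,0],20]
    - [[2,0,0],[0,0,0],20]
    - [[3,0,0],[0,0,0],20]
    - [[3,0,0],[0,0,0],20]

```text
clock: 8.37
eef_pos: [0.4924, 0.1255, 0.0954]
tool_rot: [0.789, 0.614, 0.0, -0.001]
ft_force: [0.1, -2.8, 1.6]
grip_width: 0.0202
```

Emit:
send_rows:
  moves:
    - [[1,0,0],[0,0,0],20]
    - [[2,0,0],[0,0,0],20]
    - [[2,0,0],[0,0,0],20]

```text
clock: 8.62
eef_pos: [0.4922, 0.1258, 0.0954]
tool_rot: [0.789, 0.614, -0.001, -0.0]
ft_force: [-1.7, -7.3, 4.9]
grip_width: 0.0201
```

Force rose to about 7.5 N at TCP x = -108 mm in the rest's frame. That fits "home", with the finger face about 13 mm ahead of the TCP. One slightly firmer press, then back off.

Emit:
send_rows:
  moves:
    - [[2,0,0],[0,0,0],20]
    - [[3,0,0],[0,0,0],20]
    - [[3,0,0],[0,0,0],20]

```text
clock: 8.87
eef_pos: [0.4921, 0.1263, 0.0954]
tool_rot: [0.79, 0.613, -0.004, 0.002]
ft_force: [-1.8, -11.1, 5.9]
grip_width: 0.0202
```

Emit:
send_rows:
  moves:
    - [[-5,0,0],[0,0,0],20]
    - [[-15,0,0],[0,0,0],20]
    - [[-40,0,0],[0,0,0],20]
    - [[-70,0,-30],[0,0,0],20]
    - [[-100,0,-60],[0,0,0],20]
    - [[-130,0,-100],[0,0,0],20]
    - [[-170,0,-130],[0,0,0],20]
    - [[-200,0,-130],[0,0,0],20]
    - [[-200,0,-130],[0,0,0],20]
    - [[-200,0,-130],[0,0,0],20]

```text
clock: 9.7
eef_pos: [0.443, -0.0684, 0.2283]
tool_rot: [0.791, 0.611, -0.003, 0.003]
ft_force: [0.3, 0.5, 0.4]
grip_width: 0.02
```

Run:
```python
from h import *
t=camera('top')[165:255,145:305][:60,:120];s=camera('scene')[190:310,180:310];w=camera('wrist')
f=lambda a,k:cv2.resize(a[:,:,::-1],None,fx=k,fy=k,interpolation=cv2.INTER_CUBIC)
A=f(t,5);B=f(s,2.4)
out=np.zeros((600,720,3),np.uint8);out[:A.shape[0],:A.shape[1]]=A;out[300:300+B.shape[0],:B.shape[1]]=B
W=cv2.resize(w[:,:,::-1],(400,300));out[300:600,320:720]=W
cv2.imwrite('pics/fin.png',out);o=readout.get_obs();print(o['clock'],o['eef_pos'])
```

```text
9.85 [ 0.44263822 -0.06567646  0.22635912]
```

View pics/fin.png

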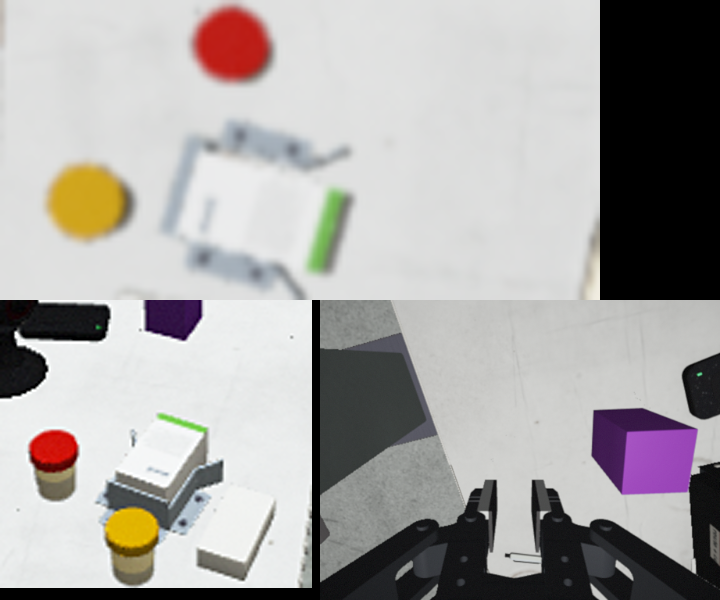

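The carton lies in the rest, top against the stop. Its bottom edge runs (347,190)-(325,272) in the top crop, and the cups are at the same pixels as before. One numeric check, then I hand in.

Run:
```python
from h import *
xh=np.array([np.cos(RY),np.sin(RY)]);yh=np.array([-xh[1],xh[0]])
for u,v in[(347,190),(325,273)]:
  p=ray('top',(u+.5)/5-.5+145,(v+.5)/5-.5+165,.055)[:2]-STOP;print(p@xh,p@yh)
a=cv2.imread('pics/top0.png').astype(int);b=camera('top')[:,:,::-1].astype(int);d=np.abs(a-b).max(2)
for n,(u,v,w,h) in dict(red=(183,165,18,18),yel=(153,196,19,19),cas=(164,221,36,24),purple=(274,180,28,26)).items(): print(n,(d[v:v+h,u:u+w]>40).sum())
order.job_done();print(readout.get_obs()['clock'])
```

```text
-0.0984490720070802 -0.02553179845515237
-0.09922534882040192 0.028201887927241282
red 0
yel 0
cas 0
purple 2
the job is handed in; nothing more can be done
the job is handed in; nothing more can be done
```

The carton is lying in the rest with its top against the end stop, and I've handed the job in at about 10 s of the 48 s. I pushed it over near its top edge with the fingertips, then used the two fingers to turn it in line with the guides and slide it in, top first.

- **Home against the stop:** the push force was about 0.5 N while it slid, then rose to 7 N and 11 N (12.7 N in all on the last press) while the tool moved under 1 mm more. The last pictures show the carton's top against the stop, square between the guides.
- **Disagreement:** the top camera puts the bottom face at 98–99 mm before the stop, where fully home would be 95 mm. The cameras disagreed with each other by about 4–5 mm earlier, so I trusted the force and the pictures.
- **Other objects:** the cups and the cassette show no change between the first and last top pictures, and the purple look-alike shows only 2 changed pixels. I never went near the red look-alike, but I did not compare it in the last pictures.
- **Robot:** it stands clear of everything, with the force back to about zero.

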